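# Put the screwdrivers back on their shadow mats

### The job

Put the three screwdrivers away on the plywood board: lay each one on the mat whose silhouette has the colour of its handle, squarely on the silhouette, with handle on handle and shaft on shaft. Leave the wrench and the pencil, which lie among them, where they are.

Things in the scene. Friction and masses are not known exactly. Their poses are not given: they have to be found in the camera images.
- red_handle (a point): the red-handled screwdriver: its red fluted handle is 100 mm long and 30 mm thick, the thin steel shaft follows; 209 mm long overall, about 90 g, lying on the board. The point is the centre of the handle, half-way up (15 mm above what it lies on). y axis along the tool, from the tip of the shaft to the handle's butt end; the shaft runs to -y. Its x and z axes turn about y if the tool rolls.
- red_mat: flat fixed mat, 58 x 244 mm and 4 mm thick with its picture, white with a dark rim, bearing a red silhouette of the red screwdriver. Origin: centre of its underside, on the plywood board (370 x 920 mm, its flat top 130 mm above the table); z up, y along the silhouette towards the handle's butt end. The broad handle of the silhouette has its centre at y = +54 mm, the narrow shaft runs to -y; a screwdriver lies on it 3 mm above the board.
- yellow_handle (a point): the yellow-handled screwdriver: its yellow fluted handle is 100 mm long and 30 mm thick, the thin steel shaft follows; 184 mm long overall, about 90 g, lying on the board. The point is the centre of the handle, half-way up (15 mm above what it lies on). y axis along the tool, from the tip of the shaft to the handle's butt end; the shaft runs to -y. Its x and z axes turn about y if the tool rolls.
- yellow_mat: flat fixed mat, 58 x 244 mm and 4 mm thick with its picture, white with a dark rim, bearing a yellow silhouette of the yellow screwdriver. Origin: centre of its underside, on the plywood board (370 x 920 mm, its flat top 130 mm above the table); z up, y along the silhouette towards the handle's butt end. The broad handle of the silhouette has its centre at y = +42 mm, the narrow shaft runs to -y; a screwdriver lies on it 3 mm above the board.
- blue_handle (a point): the blue-handled screwdriver: its blue fluted handle is 100 mm long and 30 mm thick, the thin steel shaft follows; 229 mm long overall, about 90 g, lying on the board. The point is the centre of the handle, half-way up (15 mm above what it lies on). y axis along the tool, from the tip of the shaft to the handle's butt end; the shaft runs to -y. Its x and z axes turn about y if the tool rolls.
- blue_mat: flat fixed mat, 58 x 244 mm and 4 mm thick with its picture, white with a dark rim, bearing a blue silhouette of the blue screwdriver. Origin: centre of its underside, on the plywood board (370 x 920 mm, its flat top 130 mm above the table); z up, y along the silhouette towards the handle's butt end. The broad handle of the silhouette has its centre at y = +64 mm, the narrow shaft runs to -y; a screwdriver lies on it 3 mm above the board.
- wrench_mid (a point): grey steel open-end wrench, 32 x 151 x 8 mm, lying loose on the board; to be left alone. The point is its centre, half-way up; y axis along its length.
- pencil_mid (a point): flat red carpenter's pencil, 14 x 164 x 8 mm, lying loose on the board; to be left alone. The point is its centre, half-way up; y axis along its length.

How it is judged (in metres and radians):
At the end, for the whole second after the job is handed in: Each screwdriver lies at rest, flat on the mat of its own colour: handle centre within 12 mm sideways, 15 mm lengthwise and 5 mm in height of its place on the silhouette, parallel to it within 0.15 rad, shaft pointing the same way. Wrench and pencil not moved by over 20 mm (x of red_handle in the frame of red_mat between -0.012 and 0.012 m and y of red_handle in the frame of red_mat between 0.039 and 0.069 m and z of red_handle in the frame of red_mat between 0.013 and 0.023 m and y of red_mat in the frame of red_handle between -0.072 and -0.036 m and angle between the y axis of red_handle and the y axis of red_mat, either way round below 0.15 rad and linear speed of each of red_driver, yellow_driver, blue_driver below 0.02 m/s and angular speed of each of red_driver, yellow_driver, blue_driver below 0.2 rad/s and x of yellow_handle in the frame of yellow_mat between -0.012 and 0.012 m and y of yellow_handle in the frame of yellow_mat between 0.027 and 0.057 m and z of yellow_handle in the frame of yellow_mat between 0.013 and 0.023 m and y of yellow_mat in the frame of yellow_handle between -0.06 and -0.024 m and angle between the y axis of yellow_handle and the y axis of yellow_mat, either way round below 0.15 rad and x of blue_handle in the frame of blue_mat between -0.012 and 0.012 m and y of blue_handle in the frame of blue_mat between 0.049 and 0.079 m and z of blue_handle in the frame of blue_mat between 0.013 and 0.023 m and y of blue_mat in the frame of blue_handle between -0.082 and -0.046 m and angle between the y axis of blue_handle and the y axis of blue_mat, either way round below 0.15 rad); the robot touches nothing.
It fails at once if the wrench is moved by more than 20 mm (distance of wrench_mid from where it was at the start of the episode above 0.02 m).
It fails at once if the pencil is moved by more than 20 mm (distance of pencil_mid from where it was at the start of the episode above 0.02 m).
It also fails if it takes over 83 s, if anything falls off the work surface, if the arm or the gripper's body presses on something with over 40 N, if the wrist force passes 120 N, or if a joint passes its speed limit or range.

### The arm

A 6-joint arm with a two-finger parallel gripper is mounted at the origin on a cart in front of the work surface, level with it; the furniture and walls round the work are solid. World frame = base frame: x ahead of the robot, y to its left, z up, the work surface at z = 0. Lengths are in m, angles in degrees, forces in N, time in s.
With the tool pointing down it reaches from about 0.425 to 0.925 m from the base axis. Payload 12.5 kg.
Tool frame: the origin (TCP) lies at the very end of the fingers, on their centre line; the grasp point (between the pads) lies 19 mm behind it; x points along the fingers, y is the direction in which the jaws open and shut, and the axes are right-handed (so a half turn about x gives the same grasp; the last joint's range is limited). The gripper opens to 85 mm and grips with 20 to 120 N. Pads are 22 mm wide; open, the fingers measure 114 mm over their backs; the gripper's body (76 mm by 85 mm) begins 54 mm behind the grasp point. The pads swing forward as they close: fully open they stand 13 mm farther back than shut.
Start: joints at [-49.194, 28.126, 89.318, -0, 62.55, -6.05], TCP at [0.456, -0.427, 0.231] pointing down, gripper open.
Joint ranges: [-177.58, 177.58], [-47.91, 125.51], [2.72, 160], [-65.01, 245.01], [3.68, 167.84], [-153.87, 153.87]. Speed limits (degrees/s): [127.2, 127.2, 159.86, 180, 180, 180].

### API

Orientations are given as [roll, pitch, yaw] about the fixed x, y, z axes, in that order (R = Rz(yaw) Ry(pitch) Rx(roll)).
In Python, from rig import arm, viewer, nets gives the robot as it stands. Calls block until the motion is done:
- arm.goto(position, orientation): joint-space move of the TCP to a pose.
- arm.movel(position, rotation=None, feed=0.15, guard=None): straight line of the TCP; rotation=None keeps the orientation; feed is the mean speed in m/s. With guard (N) it stops when the force on the tool has changed by that much, and returns True; else False.
- arm.set_joints(angles): joint-space move.
- arm.release() and arm.clamp(effort=None): open the fingers fully, or close them until they stop; effort is the grip in N (None keeps the last).
- arm.pause(seconds).
- arm.inverse_kinematics(position, orientation): joint angles nearest the present ones, or None.
- arm.state(): the state.
- viewer.camera(name): name is "scene" or "top" or "wrist"; returns (picture, depth): 420x560x3 uint8, red, green, blue; 420x560 float32, m along the optical axis (not along the pixel's ray), 0 where there is no reading.
- viewer.get_calibration(name): a dict with "intrinsics" (3x3 intrinsics, pixels), "origin" and "attitude" of the camera in the world. Camera axes: x right, y down, z forward; pixel columns grow to the right and rows downward; lengths in m; the calibration is good to about 2 mm. A picture is of the moment at which its call begins: read the wrist's pose just before it. get_calibration takes no time and is no camera call; for the wrist camera it gives the pose at the moment of the call.
A pose or a line that the arm cannot do raises arm.MotionError and nothing moves.
- arm.hand_in(): hands the job in, once; it reports no verdict.
Trained networks look in the newest picture that a camera, given by its name, has taken for a name from the list of things; names that differ only in an ending like _2 or _b are one class to them, and where a whole thing is asked for, a point or a joint stands for the part that bears it (a point fixed in the world has none). Each returns a list of dicts, best first, with "conf" (0 to 1); they miss things now and then, are a little off and sometimes report something else, mostly with a low value. They report only what shows in the picture. A call takes as long as a camera call.
- nets.cut_out(camera, name): "pixels" (420x560 bool, what is visible of it) and "rect" ([left, top, right, bottom] in pixels, round what is visible of it).
- nets.spot_point(camera, name): "at" ([row, column] in pixels: a listed point, or the origin of a listed thing).
The state is a dict: "clock": time; "qpos": joint angles; "joint_vel": joint speeds; "joint_torque": joint torques, N m; "eef_pos": TCP position; "eef_rot": TCP orientation; "wrist_force": force on the tool from outside, world axes, zero at the start; "torque": the same for the moment, N m; "gripper_width": opening from 0.0 (shut) to 1.0 (fully open).
Only numpy, scipy, OpenCV 4.12 (cv2) and the standard library are available. Lean on these libraries where they do the work, as an engineer would, in place of code of your own. Each camera call takes 0.05 s, during which the arm holds its last target. There are 200 camera calls.

## Working session

There is one attempt and no reset: what is moved stays moved. The work goes in short steps, each a Python script; the robot and the scene stay as the last script left them, time stands still between calls to the robot, and variables do not carry over. Pictures are saved under pics/ and viewed, about 12 in all and at most 16, crops included, and the job is handed in when it is done.

```bash
mkdir -p pics; ls
python3 - <<'E'
from rig import arm, viewer, nets
import cv2, numpy as np
for c in ("top","scene"):
    p,d=viewer.camera(c); cv2.imwrite(f"pics/{c}0.png",p[:,:,::-1]); np.savez(f"{c}0.npz",p=p,d=d)
    k=viewer.get_calibration(c); print(c,{a:np.round(b,3).tolist() for a,b in k.items()})
print(arm.state())
E
```

```text
pics
top {'intrinsics': [[541.553, 0.0, 280.947], [0.0, 541.553, 209.303], [0.0, 0.0, 1.0]], 'origin': [0.364, 0.002, 1.586], 'attitude': [-173.608, 0.466, -88.473]}
scene {'intrinsics': [[385.257, 0.0, 276.858], [0.0, 385.257, 209.191], [0.0, 0.0, 1.0]], 'origin': [0.219, 0.667, 0.893], 'attitude': [-134.703, 0.39, -158.23]}
{'clock': 0.1, 'qpos': array([-4.91944836e+01,  2.81606572e+01,  8.93454938e+01, -1.09776100e-03,
        6.25475877e+01, -6.04769445e+00]), 'joint_vel': array([ 0.01971933, -0.10883277, -0.10554851,  0.00794787,  0.03667882,
        0.05386511]), 'joint_torque': array([ 1.69588537e-03, -6.19450808e+01, -2.62025589e+01, -1.09244963e-04,
        2.93271180e-03,  2.98208818e-05]), 'eef_pos': array([ 0.45591618, -0.42724519,  0.23079342]), 'eef_rot': array([-95.00968672,  89.94625249, 131.84403071]), 'wrist_force': array([0.51833079, 1.00498985, 0.24534672]), 'torque': array([ 0.03436979,  0.01783713, -0.0024374 ]), 'gripper_width': 1.0005403901747145}
```

View pics/top0.png

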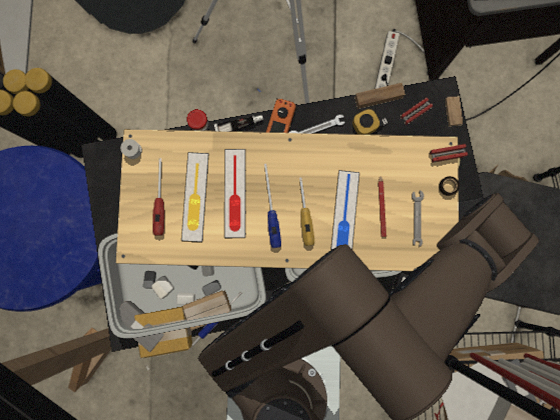

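View pics/scene0.png

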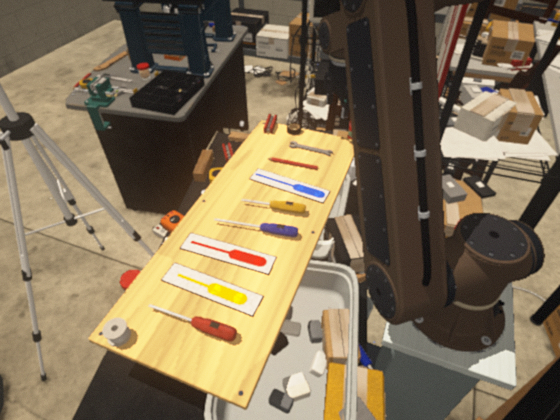

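Top view: the red driver is at about (157,215), blue at (273,230) and yellow at (306,228). The mats are yellow (194,200), red (235,195) and blue (344,212, its lower end hidden by the arm). The pencil is at (381,208) and the wrench at (418,218). All butt ends face the robot.

```bash
cat > h.py <<'E'
from rig import arm, viewer, nets
import cv2, numpy as np
from scipy.spatial.transform import Rotation as R
def ray(k,u,v):
    Rm=R.from_euler('xyz',k["attitude"],degrees=True).as_matrix(); K=np.array(k["intrinsics"])
    uv=np.stack([np.atleast_1d(u),np.atleast_1d(v),np.ones(np.size(u))])
    return np.array(k["origin"]),(Rm@np.linalg.solve(K,uv)).T
def plane(k,u,v,z):
    o,d=ray(k,u,v); return o+d*((z-o[2])/d[:,2])[:,None]
def axis(P):   # centre and heading of +y axis (towards butt), from min-area rectangle
    (c,s,a)=cv2.minAreaRect((P[:,:2]*1000).astype(np.float32)); b=cv2.boxPoints((c,s,a))
    e=[b[1]-b[0],b[2]-b[1]]; e=max(e,key=np.linalg.norm); e=e/np.linalg.norm(e)
    if e[0]>0:e=-e      # butt ends lie towards the robot
    return np.array(c)/1000,np.degrees(np.arctan2(e[1],e[0])),np.sort(s)
HSV={'red':[((0,120,60),(8,255,255)),((172,120,60),(180,255,255))],'yellow':[((20,120,90),(32,255,255))],'blue':[((100,110,40),(130,255,255))]}
def scan(cam,names):
    p,d=viewer.camera(cam); k=viewer.get_calibration(cam); hsv=cv2.cvtColor(p,cv2.COLOR_RGB2HSV); out={}
    for n in names:
        z=.134 if 'mat' in n else .145 if 'handle' in n else .134
        c=nets.cut_out(cam,n); q=nets.spot_point(cam,n)
        pt=plane(k,q[0]['at'][1],q[0]['at'][0],z)[0] if q else None
        print(n,'spot',None if pt is None else (np.round(pt,4),round(q[0]['conf'],2)))
        if not c: print('  no mask'); continue
        m=c[0]['pixels']; v,u=np.nonzero(m); a=axis(plane(k,u,v,z)); print('  whole',c[0]['conf'].__round__(2),c[0]['rect'],np.round(a[0],4),round(a[1],1),a[2].round(0),'depth z', end=' ')
        o,r=ray(k,u,v); zz=(o+r*d[v,u][:,None])[:,2]; print(np.percentile(zz,[5,50,95]).round(3))
        out[n]=a
    return p,d,k,out
E
python3 - <<'E'
from h import *
names=[c+s for c in('red','yellow','blue') for s in('_handle','_mat')]+['wrench_mid','pencil_mid']
p,d,k,o=scan('top',names)
E
```

```text
red_handle spot (array([0.4925, 0.3441, 0.145 ]), 0.94)
  whole 0.78 [153.3, 167.4, 164.0, 239.4] [0.539  0.3504] -177.0 [ 30. 184.] depth z [0.144 0.155 0.162]
red_mat spot (array([0.5684, 0.1455, 0.134 ]), 0.8)
  whole 0.78 [225.2, 145.2, 249.4, 240.6] [0.5682 0.1453] -177.8 [ 57. 241.] depth z [0.128 0.133 0.138]
yellow_handle spot (array([ 0.4824, -0.0505,  0.145 ]), 0.78)
  whole 0.85 [297.7, 175.9, 311.1, 248.1] [ 0.5194 -0.0449] -171.3 [ 29. 179.] depth z [0.145 0.155 0.162]
yellow_mat spot (array([0.5541, 0.2551, 0.134 ]), 0.62)
  whole 0.66 [179.4, 149.6, 210.2, 240.0] [0.5546 0.255 ] 178.3 [ 61. 244.] depth z [0.127 0.133 0.139]
blue_handle spot (array([0.482 , 0.0437, 0.145 ]), 0.96)
  whole 0.83 [264.2, 163.5, 280.8, 248.6] [0.5338 0.046 ] -172.1 [ 30. 223.] depth z [0.142 0.155 0.162]
blue_mat spot (array([ 0.5157, -0.1539,  0.134 ]), 0.78)
  whole 0.64 [330.1, 170.0, 359.8, 248.3] [ 0.5295 -0.1533] 175.3 [ 58. 214.] depth z [0.128 0.133 0.138]
wrench_mid spot (array([ 0.5108, -0.3524,  0.134 ]), 0.81)
  no mask
pencil_mid spot (array([ 0.5429, -0.2521,  0.134 ]), 0.51)
  whole 0.63 [378.4, 177.2, 387.2, 234.8] [ 0.5395 -0.2521] -176.9 [ 14. 152.] depth z [0.132 0.137 0.142]
```

```bash
cat >> h.py <<'E'
def rot(th,flip=False):
    t=np.radians(th); y=np.array([-np.sin(t),np.cos(t),0])*(-1 if flip else 1); x=np.array([0,0,-1.])
    return R.from_matrix(np.stack([x,y,np.cross(x,y)],1)).as_euler('xyz',degrees=True)
E
python3 - <<'E'
from h import *
for f in (0,1):
  for P,th in (((.4925,.344,.33),-173),((.57,.1455,.33),-178),((.5,-.154,.33),175.5)):
    q=arm.inverse_kinematics(P,rot(th,f)); print(f,None if q is None else np.round(q,0))
E
```

```text
0 [ 29.  21.  85.  -0.  74. 112.]
0 [ 8. 20. 87. -0. 73. 96.]
0 [-24.  14.  95.   0.  70.  70.]
1 [ 29.  21.  85.  -0.  74. -68.]
1 [  8.  20.  87.  -0.  73. -84.]
1 [ -24.   14.   95.    0.   70. -110.]<sys>:0: UserWarning: Gimbal lock detected. Setting third angle to zero since it is not possible to uniquely determine all angles.
```

```bash
sed -i '1i import warnings; warnings.filterwarnings("ignore")' h.py
python3 - <<'E'
from h import *
for i,(P,n) in enumerate([((.50,-.06,.42),['blue_mat','blue_handle','yellow_handle']),((.53,.24,.42),['red_handle','red_mat','yellow_mat'])]):
    arm.goto(P,rot(180,1)); print(arm.state()['clock'])
    p,d,k,o=scan('wrist',n); print(np.round(k['origin'],3),np.round(k['attitude'],1))
    cv2.imwrite(f'pics/w{i}.png',p[:,:,::-1]); np.savez(f'w{i}.npz',p=p,d=d,**k)
E
python3 -c "
import cv2,numpy as np
cv2.imwrite('pics/w01.png',cv2.resize(np.hstack([cv2.imread('pics/w0.png'),cv2.imread('pics/w1.png')]),(800,300),interpolation=cv2.INTER_AREA))"
```

```text
2.4833
blue_mat spot (array([ 0.5174, -0.149 ,  0.134 ]), 0.96)
  whole 0.66 [198.2, 72.0, 245.1, 258.4] [ 0.5156 -0.1519] 175.4 [ 59. 243.] depth z [0.132 0.133 0.135]
blue_handle spot (array([0.4725, 0.0399, 0.145 ]), 0.65)
  whole 0.73 [350.2, 95.2, 381.7, 265.0] [0.5365 0.047 ] -170.9 [ 34. 228.] depth z [0.142 0.155 0.161]
yellow_handle spot (array([ 0.4799, -0.0515,  0.145 ]), 0.73)
  whole 0.59 [278.3, 105.4, 310.3, 242.3] [ 0.5227 -0.0462] -173.0 [ 30. 181.] depth z [0.146 0.156 0.161]
[ 0.419 -0.06   0.562] [ 1.615e+02 -1.000e-01  8.990e+01]
3.9917
red_handle spot (array([0.5002, 0.3461, 0.145 ]), 0.87)
  whole 0.69 [361.0, 95.2, 393.4, 255.3] [0.553  0.3475] -179.1 [ 32. 207.] depth z [0.146 0.156 0.161]
red_mat spot (array([0.5686, 0.1489, 0.134 ]), 0.65)
  whole 0.56 [185.7, 91.8, 245.5, 272.0] [0.5689 0.1466] -178.2 [ 59. 243.] depth z [0.132 0.134 0.135]
yellow_mat spot (array([0.556 , 0.2516, 0.134 ]), 0.91)
  whole 0.63 [274.8, 82.2, 324.6, 262.7] [0.5563 0.254 ] 178.3 [ 59. 243.] depth z [0.132 0.134 0.135]
[0.449 0.239 0.562] [161.4  -0.   89.9]
```

View pics/w01.png

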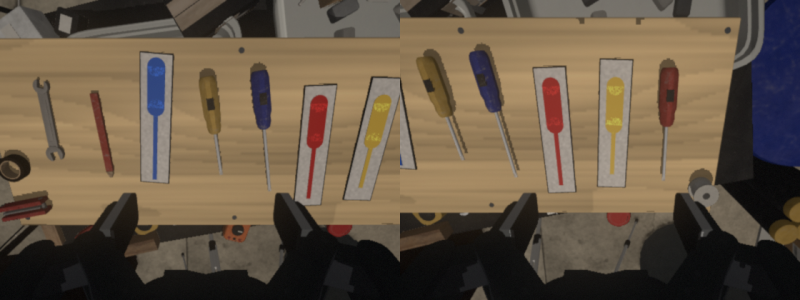

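```bash
cat >> h.py <<'E'
def handles(d,k,hints,lo=.147,hi=.168,rad=.065):
    v,u=np.nonzero(d>0); o,r=ray(k,u,v); X=o+r*d[v,u][:,None]; out={}
    X=X[(X[:,2]>lo)&(X[:,2]<hi)]
    for n,h in hints.items():
        Q=X[np.linalg.norm(X[:,:2]-np.array(h)[:2],axis=1)<rad]
        if len(Q)<50: print(n,'few',len(Q)); continue
        c,th,s=axis(Q); e=np.linalg.svd(Q[:,:2]-Q[:,:2].mean(0),full_matrices=False)[2][0]; e=-e*np.sign(e[0])
        th2=np.degrees(np.arctan2(e[1],e[0])); out[n]=(c,th2); print(n,'handle',c.round(4),round(th,1),round(th2,1),s.round(0),len(Q),'ztop',np.percentile(Q[:,2],98).round(4))
    return out
E
python3 - <<'E'
from h import *
H={'red':(.5,.345),'yellow':(.48,-.051),'blue':(.476,.041)}
for i in (0,1):
    z=np.load(f'w{i}.npz'); handles(z['d'],{a:z[a] for a in('intrinsics','origin','attitude')},H)
z=np.load('top0.npz'); handles(z['d'],viewer.get_calibration('top'),H)
E
```

```text
red few 0
yellow handle [ 0.4882 -0.0505] -171.2 -171.2 [ 30. 112.] 1847 ztop 0.1614
blue handle [0.4819 0.038 ] -170.9 -170.7 [ 30. 117.] 1910 ztop 0.1615
red handle [0.5066 0.3467] -178.9 -178.4 [ 30. 114.] 1929 ztop 0.1616
yellow handle [ 0.488  -0.0504] -171.7 -172.0 [ 32. 112.] 2065 ztop 0.1612
blue handle [0.4822 0.0383] -170.9 -171.6 [ 31. 118.] 2085 ztop 0.1613
red handle [0.5047 0.3474] -177.4 -178.4 [ 30. 116.] 385 ztop 0.1627
yellow handle [ 0.4871 -0.0499] -171.3 -171.2 [ 30. 113.] 383 ztop 0.1634
blue handle [0.4789 0.0385] -170.9 -170.7 [ 30. 114.] 379 ztop 0.1642
```

```bash
cat >> h.py <<'E'
MATS={'red':((.5689,.1466),-178.2,.054),'yellow':((.5560,.2540),178.3,.042),'blue':((.5156,-.1519),175.4,.064)}
ZG=.132
def dirv(th): return np.array([np.cos(np.radians(th)),np.sin(np.radians(th))])
def pick(c,th):
    r=rot(th,1); arm.goto([*c,.23],r); print('down hit',arm.movel([*c,ZG],feed=.12,guard=15),arm.state()['eef_pos'].round(4))
    arm.clamp(60); s=arm.state(); print('grip',s['gripper_width'],s['wrist_force'].round(1))
    arm.movel([*c,.23],feed=.15); s=arm.state(); print('up',s['gripper_width'],s['wrist_force'].round(1),s['clock'])
def target(n):
    m,th,o=MATS[n]; return np.array(m)+o*dirv(th),th
def place(n,z=ZG+.0035,off=(0,0)):
    c,th=target(n); c=c+np.array(off); arm.goto([*c,.23],rot(th,1)); arm.movel([*c,.16],feed=.15)
    print('place hit',arm.movel([*c,z],feed=.05,guard=12),arm.state()['eef_pos'].round(4))
    arm.release(); arm.movel([*c,.25],feed=.15); print(arm.state()['clock'])
E
python3 - <<'E'
from h import *
pick((.4995,.3465),-178.4)
p,d=viewer.camera('wrist'); cv2.imwrite('pics/g1.png',p[:,:,::-1])
E
```

```text
down hit False [0.4999 0.3466 0.1328]
grip 0.3347433538863107 [-1.8  0.6  6.5]
up 0.3367542147462023 [ 0.1  0.1 -1.5] 7.55
```

View pics/g1.png

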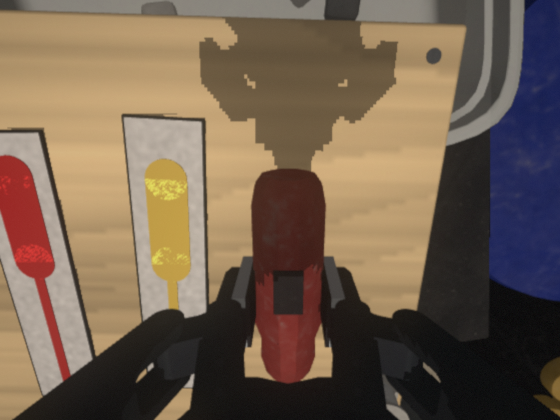

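Red is held squarely at its centre, with the pads at about (290,300). The yellow mat at (165,230) is clear. Next I place red.

Run:
```python
from h import *
place('red')
arm.goto([.53,.2,.40],rot(180,1))
p,d=viewer.camera('wrist'); k=viewer.get_calibration('wrist'); cv2.imwrite('pics/r1.png',p[:,:,::-1])
print('target',target('red'))
handles(d,k,{'red':target('red')[0]},lo=.152)
q=nets.spot_point('wrist','red_handle'); print([(plane(k,a['at'][1],a['at'][0],.148)[0].round(4),a['conf']) for a in q])
```

```text
place hit True [0.5146 0.1448 0.1354]
11.0667
target (array([0.51492665, 0.14490382]), -178.2)
red handle [0.5134 0.145 ] -178.0 -178.5 [ 30. 100.] 1932 ztop 0.1638
[(array([0.5158, 0.1453, 0.148 ]), 0.65)]
```

View pics/r1.png

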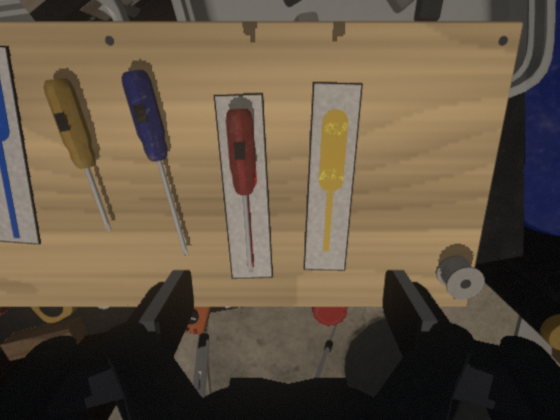

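Red lies on its silhouette at (240,190), within about 2 mm. Now yellow and blue, measured the same way.

Run:
```python
from h import *
z=np.load('w0.npz')
o=handles(z['d'],{a:z[a] for a in('intrinsics','origin','attitude')},{'yellow':(.48,-.051),'blue':(.474,.037)},lo=.152)
for n in ('yellow','blue'):
    pick(*o[n])
    if .25<arm.state()['gripper_width']<.45: place(n)
    else: print('bad grip'); break
arm.goto([.50,-.06,.42],rot(180,1))
p,d=viewer.camera('wrist'); k=viewer.get_calibration('wrist'); cv2.imwrite('pics/f0.png',p[:,:,::-1])
print(target('blue')); handles(d,k,{'blue':target('blue')[0]},lo=.152)
arm.goto([.53,.2,.40],rot(180,1))
p,d=viewer.camera('wrist'); k=viewer.get_calibration('wrist'); cv2.imwrite('pics/f1.png',p[:,:,::-1])
print(target('red'),target('yellow')); handles(d,k,{n:target(n)[0] for n in('red','yellow')},lo=.152)
print(arm.state()['clock'])
cv2.imwrite('pics/f01.png',cv2.resize(np.hstack([cv2.imread('pics/f0.png'),cv2.imread('pics/f1.png')]),(800,300),interpolation=cv2.INTER_AREA))
```

```text
yellow handle [ 0.4821 -0.0513] -171.5 -171.0 [ 26. 100.] 1511 ztop 0.1616
blue handle [0.4734 0.0366] -170.3 -170.6 [ 26. 100.] 1546 ztop 0.1616
down hit False [ 0.4825 -0.0512  0.1325]
grip 0.33593425447317377 [-1.8  0.2  5.7]
up 0.3291836552142893 [-1.1 -0.3 -0.4] 15.35
place hit True [0.5137 0.2552 0.1355]
19.1583
down hit False [0.4737 0.0368 0.1325]
grip 0.3323924305688475 [-1.5 -1.   6.5]
up 0.33359040374478005 [-0.5  0.3 -0.6] 22.375
place hit True [ 0.4515 -0.1467  0.1354]
25.7833
(array([ 0.45180615, -0.14676727]), 175.4)
blue handle [ 0.4512 -0.1461] 175.3 175.0 [ 30. 100.] 1935 ztop 0.1642
(array([0.51492665, 0.14490382]), -178.2) (array([0.51401849, 0.25524598]), 178.3)
red handle [0.5217 0.1451] -178.3 -178.5 [ 30. 116.] 1993 ztop 0.1646
yellow handle [0.5153 0.2551] 178.0 178.3 [ 30. 102.] 1991 ztop 0.1646
27.7167
```

View pics/f01.png

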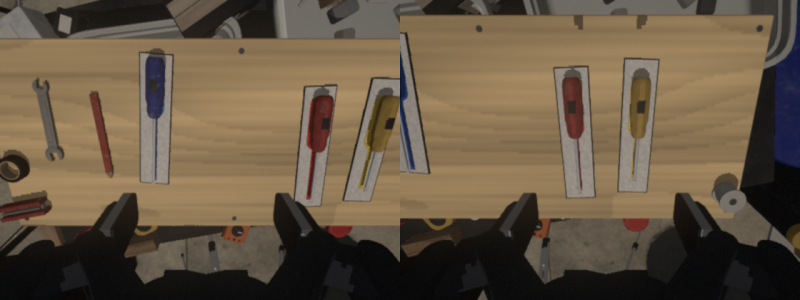

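All three drivers cover their silhouettes: blue at (155,115), red at (572,130) and yellow at (640,125). The wrench and pencil haven't moved.

```bash
python3 -c "
from rig import arm
arm.hand_in()"
```

```text
the job is handed in; nothing more can be done
```

All three screwdrivers are on the mats of their own colour, handle on handle and shaft on shaft. I handed the job in at about 28 s of the 83 s allowed; no verdict is reported.

- **Placement:** the last wrist-camera depth check put each handle centre within about 2 mm of its place and parallel to it within about 0.5°. The handle tops sit about 3 mm higher than on the bare board, as they should on a mat.
- **Measurements that disagreed:** the last red handle measured 116 mm long instead of 100 mm. I put this down to some shaft pixels being counted. Corrected for that, its centre agrees with the check made right after placing it.
- **Wrench and pencil:** they look unmoved in the before and after pictures. I judged this by eye only and did not measure it.

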